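# Open the refill bottle and hold the caddy's spring lid up for pouring

## Task

I want to top up the detergent bin of the sink caddy from the refill bottle. Lift the loose cap straight off the bottle, lower it into the ramekin and let go of it there, leaving the bottle standing where it is. Then raise the caddy's sprung lid and keep hold of it, still, at about 60 degrees open so that I can pour - finish while holding it there, do not let go, and leave the brush, the egg slicer and the vase alone.

Things in the scene. Friction and masses are not known exactly. Their poses are not given: they have to be found in the camera images.
- caddy: Slim grey plastic sink caddy, fixed to the tile by suction feet: 92 deep (x) x 156 wide (y) x 120 mm high. Origin: centre of its foot. Its +x points to its front, away from the robot (+-0.4 rad); a white drip tray pulls out there (not needed). The +y third is an open slot with a nail brush in it; the rest, centred at own y = -30 mm, is the detergent bin under a white hinged lid.
- lid_hinge (a point): Middle of the lid's hinge line, on the rear (own -x, robot side) top edge of the caddy, 121.5 mm above the tile. Axes as the caddy's; the hinge line runs along its y.
- lid_tab (a point): Centre of the upright white finger tab at the lid's front edge; turns with the lid (closed: axes as the caddy's; z out of the lid). Tab: 30 mm along y, 7 mm thick in x, rising 30 mm from the lid's top face (16 mm above this point, 14 below it). It lies 93.5 mm ahead of the hinge line and 18 mm above it. Lid: 98 x 92 x 4 mm, jutting 8 mm beyond the front wall.
- lid (a joint): Opening angle of the lid, rad: 0 closed (level), growing as the front edge swings up and back towards the robot; stop at 1.75. 60 degrees is 1.05. The lid weighs about 70 g and a light hinge spring always shuts it: some 1 N at the tab holds it anywhere; let go, it snaps shut.
- cap_center (a point): Centre of the refill bottle's grey ribbed cap (already unscrewed, sitting loose over the neck): 38 mm across, 34 mm high, light (about 18 g), hollow from below, so it must be raised 32 mm straight up to come clear of the neck. z is up the cap's axis. At first it is 172 mm above the tile.
- bottle_mouth (a point): Centre of the top of the bottle's neck, 185 mm above the tile, under the cap at first. White plastic refill bottle, 66 mm across, about 0.6 kg, standing loose; neck 27 mm across, the shoulders begin 5 mm below the cap's lower edge.
- bottle: The same bottle; origin at the centre of its foot, z up.
- ramekin_floor (a point): Centre of the inner floor of the white ceramic ramekin, 6 mm above the tile. Ramekin: 100 mm across outside, 92 mm inside, 42 mm high, 0.26 kg, loose; z up.
- brush: Bystander: yellow silicone bottle brush lying on the tile, 255 mm long, 45 mm high. Origin on the tile near its middle; x towards the brush head.
- slicer: Bystander: stainless egg slicer, closed, 85 mm (x) x 145 mm (y) x 33 mm high. Origin: centre of its foot.
- vase: Bystander: olive glass vase, 80 mm across, 150 mm high. Origin: centre of its foot. (A fixed steel tap, 230 mm high, stands beyond it and the egg slicer on the sill's far edge, 0.84 m or more ahead of the robot's base.)
Things that resemble listed ones, but are neither listed nor needed, are in the scene too. What is shaped like the caddy but pink is not meant. There is more than one size of the part that bears cap_center; the job needs the larger.

How it is judged:
By the outcome, as a careful person would: the job done as asked, in the order asked, and still so for the second after the job is handed in, while the arm keeps its last pose, push and grip.
It also fails if it takes over 53 s, if anything falls off the work surface, if the arm or the gripper's body presses on something with over 40 N, if the wrist force passes 120 N, or if a joint passes its speed limit or range.

## Robot

A 6-joint arm with a two-finger parallel gripper is mounted at the origin on the work surface. World frame = base frame: x ahead of the robot, y to its left, z up, the work surface at z = 0. Lengths are in m, angles in rad, forces in N, time in s.
With the tool pointing down it reaches from about 0.325 to 0.775 m from the base axis. Payload 5.5 kg.
Tool frame: the origin (TCP) lies midway between the tips of the shut fingers; the grasp point (between the pads) lies 19 mm behind it; z points along the fingers, y is the direction in which the jaws open and shut (so a half turn about z gives the same grasp; the last joint's range is limited). The gripper opens to 88 mm and grips with 3 to 60 N. Pads are 20 mm wide; open, the fingers measure 115 mm over their backs; the gripper's body (75 mm by 178 mm) begins 61 mm behind the grasp point.
Start: joints at [-1.275, 0.091, 1.231, -0, 1.82, -0.057], TCP at [0.207, -0.563, 0.223] pointing down, gripper open.
Joint ranges: [-2.87, 2.87], [-0.86, 2.18], [0.17, 2.46], [-1.51, 4.65], [0.06, 2.69], [-2.65, 2.65]. Speed limits (rad/s): [2.57, 2.57, 3.01, 3.14, 3.14, 3.14].

## Interface

Orientations are given as a unit quaternion [x, y, z, w].
In Python, from cell import observe, optics, ticket gives the robot as it stands.
- The arm moves only by the tool send_rows, never from a script. Its argument "increments" is a list of rows, each a list of 6 numbers: the shift along the world's x, y, z in m, then the turn, a rotation vector about the world's x, y, z in rad. A call has 1 to 5 rows; each row shifts and turns the commanded pose from where the row before left it; what a row does not reach is not made up. A row lasts 1/8 s, in which the tool goes at most 62.5 mm and 10.7 degrees, less where a joint would pass 70% of its speed; a pose out of reach is approached as far as the arm can. A call is refused whole if a number of a shift passes 0.0625 or a number of a turn 0.188, either way. A call with a gripper value outside its range is refused whole. "gripper" is the opening, from 0 (shut) to 1 (fully open), set as the call begins (left out, the last holds). The fingers move at their own pace and stop on an object; "force" is the grip in N (left out, the last holds). Time passes only in rows, so rows that do not move let the fingers close. It gives the time, the measured TCP pose, the force and the opening at its end, in the units of the state.
- observe(): the state, without advancing time (a new reading comes with each control period).
- optics.camera(name): name is "scene" or "top" or "wrist"; returns the picture (420x560x3 uint8, blue, green, red); there is no depth.
- optics.get_calibration(name): a dict with "K" (3x3 intrinsics, pixels), "extrinsics" (4x4, takes a point from world to camera coordinates). Camera axes: x right, y up, looking along -z (the intrinsics and any distortion apply to the point x, -y, -z); pixel columns grow to the right and rows downward; lengths in m; the calibration is good to about 2 mm. The wrist camera is an equidistant fisheye: a pixel r from the principal point sees the ray r / f radians off the axis. A picture is of the moment at which its call begins: read the wrist's pose just before it. get_calibration takes no time and is no camera call; for the wrist camera it gives the pose at the moment of the call.
- ticket.close_job(): hands the job in, once; it reports no verdict.
The state is a dict: "clock": time; "q": joint angles; "qvel": joint speeds; "effort": joint torques, N m; "tool_pos": TCP position; "tcp_rot": TCP orientation; "wrist_force": force on the tool from outside, world axes, zero at the start; "wrist_torque": the same for the moment, N m; "opening": finger opening in m.
Only numpy, scipy, OpenCV 4.12 (cv2) and the standard library are available. Lean on these libraries where they do the work, as an engineer would, in place of code of your own. Each camera call takes 0.05 s, during which the arm holds its last target.

## Working session

There is one attempt and no reset: what is moved stays moved. The work goes in short steps, Python scripts to look and compute and a tool call to move; the robot and the scene stay as the last step left them, time stands still between calls to the robot, and variables do not carry over. Pictures are saved under pics/ and viewed, and the job is handed in when it is done.

Besides the shell and the picture viewer there is one more tool, called by a JSON object that holds its "api" and its "payload", one argument or row to a line. send_rows: Moves the arm, as the interface text tells. Its arguments: {"type":"object","properties":{"increments":{"type":"array"},"gripper":{"type":"number"},"force":{"type":"number"}},"required":["increments"]}

```bash
mkdir -p pics; ls
python3 - <<'E'
from cell import observe, optics
import cv2,numpy as np
print(observe())
for n in("scene","top","wrist"):
    c=optics.get_calibration(n);print(n,np.array(c["K"]).round(1).tolist(),np.array(c["extrinsics"]).round(3).tolist(),[k for k in c])
    cv2.imwrite(f"pics/{n}0.png",optics.camera(n))
E
```

```text
pics
{'clock': 0.0, 'q': array([-1.27468232e+00,  9.18534798e-02,  1.23183760e+00,  2.28584098e-06,
        1.81983100e+00, -5.66950976e-02]), 'qvel': array([-0.00174645,  0.0022976 , -0.00175239,  0.00039948,  0.00036134,
       -0.00029903]), 'effort': array([-1.92403160e-03, -4.46454799e+01, -4.06453228e+01,  6.95235073e-02,
        2.91483424e-02, -1.34724946e-04]), 'tool_pos': array([ 0.20723644, -0.56275918,  0.22153739]), 'tcp_rot': array([ 9.84480516e-01,  1.75491260e-01, -1.14109666e-04, -9.57941477e-04]), 'wrist_force': array([ 0.41055702,  0.15324366, -0.49911452]), 'wrist_torque': array([-0.01387524,  0.03544525, -0.02807832]), 'opening': 0.0876406573672707}
scene [[411.3, 0.0, 278.9], [0.0, 411.3, 207.6], [0.0, 0.0, 1.0]] [[0.633, 0.774, -0.014, -0.368], [-0.651, 0.543, 0.531, 0.346], [0.419, -0.327, 0.847, -1.265], [0.0, 0.0, 0.0, 1.0]] ['K', 'extrinsics']
top [[425.1, 0.0, 277.8], [0.0, 425.1, 213.0], [0.0, 0.0, 1.0]] [[-0.03, -0.999, 0.021, -0.002], [0.995, -0.027, 0.101, -0.608], [-0.1, 0.023, 0.995, -1.076], [0.0, 0.0, 0.0, 1.0]] ['K', 'extrinsics']
wrist [[325.2, 0.0, 281.7], [0.0, 325.2, 212.1], [0.0, 0.0, 1.0]] [[0.346, -0.938, -0.001, -0.6], [0.902, 0.333, -0.276, 0.033], [0.259, 0.094, 0.961, -0.391], [0.0, 0.0, 0.0, 1.0]] ['K', 'extrinsics']
```

View pics/scene0.png

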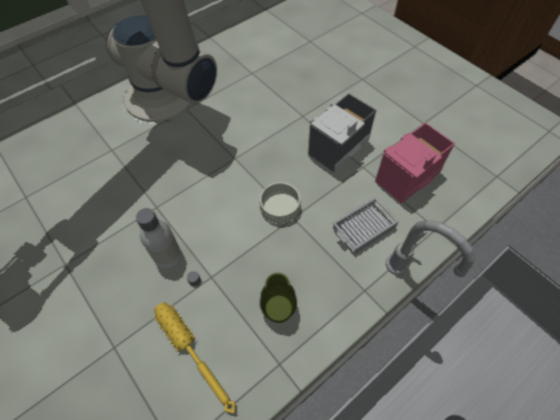

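View pics/top0.png

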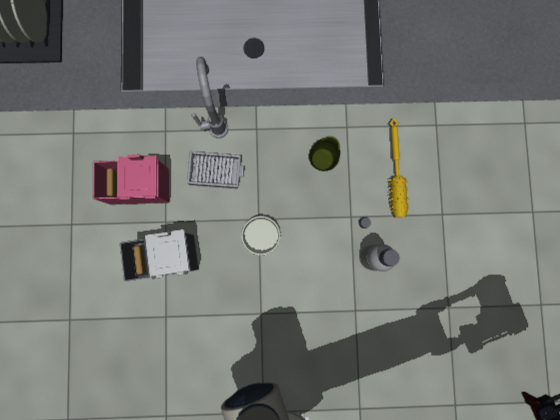

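View pics/wrist0.png

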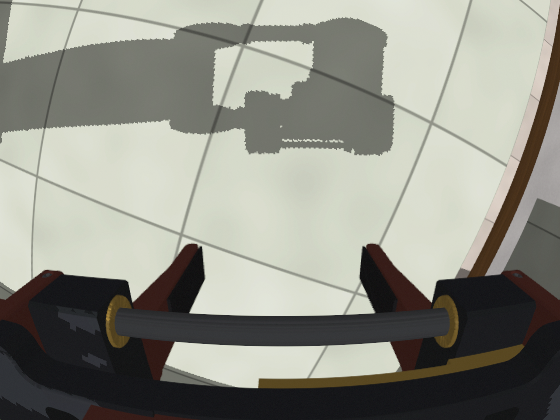

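```bash
cat > h.py <<'E'
import numpy as np,cv2
from cell import observe, optics
def cal(n):
    c=optics.get_calibration(n);return np.array(c["K"]),np.array(c["extrinsics"])
def ray(n,u,v,KE=None):
    K,E=KE or cal(n);R,t=E[:3,:3],E[:3,3]
    d=np.array([(u-K[0,2])/K[0,0],(v-K[1,2])/K[1,1],1.])
    if n=="wrist":
        r=np.hypot(*d[:2]);d=np.array([*(d[:2]/max(r,1e-9)*np.sin(r)),np.cos(r)])
    d=np.array([d[0],-d[1],-d[2]])
    return -R.T@t, R.T@d
def plane(n,u,v,z,KE=None):
    o,d=ray(n,u,v,KE);return o+d*(z-o[2])/d[2]
def proj(n,p,KE=None):
    K,E=KE or cal(n);q=E[:3,:3]@np.array(p)+E[:3,3];q=np.array([q[0],-q[1],-q[2]])
    if n=="wrist":
        th=np.arctan2(np.hypot(q[0],q[1]),q[2]);d=q[:2]/max(1e-9,np.hypot(q[0],q[1]))*th
    else: d=q[:2]/q[2]
    return np.array([K[0,0]*d[0]+K[0,2],K[1,1]*d[1]+K[1,2]])
def tri(a,b):
    A=np.zeros((3,3));B=np.zeros(3)
    for n,u,v in(a,b):
        o,d=ray(n,u,v);d/=np.linalg.norm(d);P=np.eye(3)-np.outer(d,d);A+=P;B+=P@o
    return np.linalg.solve(A,B)
def crop(img,x0,y0,x1,y1,s,name):
    cv2.imwrite(name,cv2.resize(img[y0:y1,x0:x1],None,fx=s,fy=s,interpolation=cv2.INTER_CUBIC))
E
python3 - <<'E'
from h import *
t=cv2.imread("pics/top0.png");s=cv2.imread("pics/scene0.png")
a=cv2.resize(t[215:295,110:210],None,fx=4,fy=4,interpolation=2)
b=cv2.resize(t[205:285,345:445],None,fx=4,fy=4,interpolation=2)
cc=cv2.resize(s[90:170,295:395],None,fx=4,fy=4,interpolation=2)
d=cv2.resize(s[200:280,120:220],None,fx=4,fy=4,interpolation=2)
cv2.imwrite("pics/c0.png",np.vstack([np.hstack([a,b])[:300],np.hstack([cc,d])[:300]]) if 0 else cv2.resize(np.vstack([np.hstack([a,b]),np.hstack([cc,d])]),(750,600)))
# ramekin rim (white) in top
hsv=cv2.cvtColor(t,cv2.COLOR_BGR2HSV)
E
```

```text
(no output)
```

View pics/c0.png

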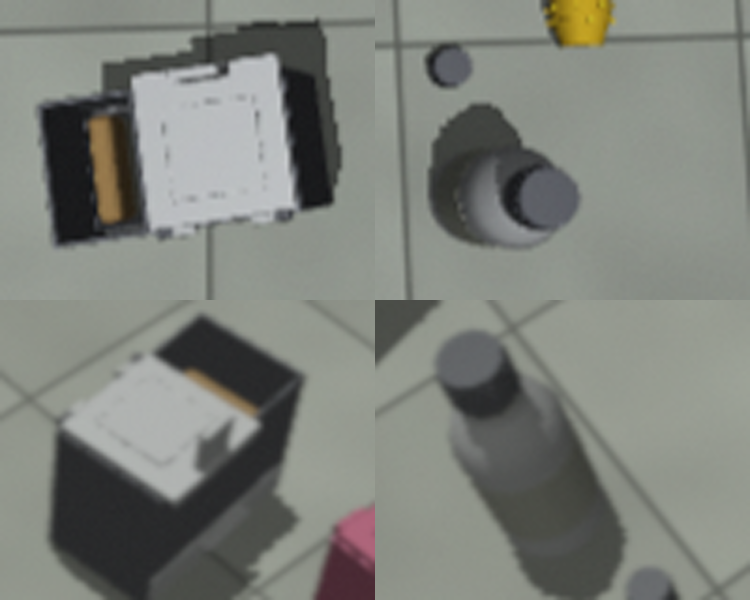

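Run:
```python
from h import *
print("cap",plane("top",390.9,257.8,.189),plane("scene",145.9,216,.189),tri(("top",390.9,257.8),("scene",145.9,216)))
g=lambda x,y:(x/3.75+110,y/3.75+215)
P=[plane("top",*g(*p),.1255) for p in[(132,76),(276,56),(298,212),(148,230)]]
for p in P:print(p)
g2=lambda x,y:(x/3.75+295,(y-300)/3.75+90)
for p in [(62,428),(148,353),(260,425),(176,502)]:print("s",plane("scene",*g2(*p),.1255))
# ramekin via contour
t=cv2.imread("pics/top0.png");hsv=cv2.cvtColor(t,cv2.COLOR_BGR2HSV)
print(t[233,262],t[215,262],t[200,262],t[233,244])
m=(t.min(2)>195).astype(np.uint8)
for nm,z in(("top",.042),("scene",.042)):
    im=cv2.imread(f"pics/{nm}0.png");m=(im.min(2)>175).astype(np.uint8)
    for c in cv2.findContours(m,0,2)[0]:
        if cv2.contourArea(c)>100:
            r=cv2.boundingRect(c);print(nm,r,plane(nm,r[0]+r[2]/2-.5,r[1]+r[3]/2-.5,z))
a=cv2.resize(t[205:265,230:290],None,fx=6,fy=6,interpolation=2)
b=cv2.resize(cv2.imread("pics/scene0.png")[170:230,250:310],None,fx=6,fy=6,interpolation=2)
cv2.imwrite("pics/c1.png",np.hstack([a,b]))
```

```text
cap [ 0.484909   -0.26330024  0.189     ] [ 0.49192825 -0.2637435   0.189     ] [ 0.48542361 -0.26428721  0.18109708]
[0.55398862 0.29649435 0.1255    ]
[0.56400381 0.20650223 0.1255    ]
[0.46626452 0.19357214 0.1255    ]
[0.45798753 0.28646173 0.1255    ]
s [0.47624439 0.19247889 0.1255    ]
s [0.46224162 0.28385282 0.1255    ]
s [0.55854008 0.29443493 0.1255    ]
s [0.57095903 0.20560765 0.1255    ]
[181 194 188] [67 71 68] [139 146 141] [148 159 154]
top (146, 230, 42, 47) [0.51215682 0.26672173 0.042     ]
top (245, 220, 33, 30) [0.55227797 0.02578828 0.042     ]
scene (315, 112, 40, 29) [0.46559878 0.29226547 0.042     ]
```

View pics/c1.png

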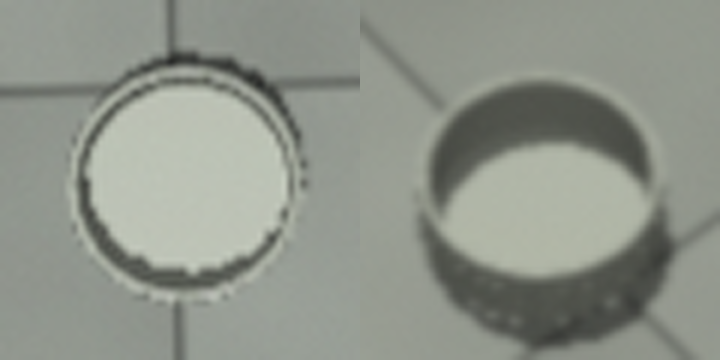

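{"api": "send_rows", "payload": {
  "increments": [
    [0.028,0.03,0.02,0,0,-0.024],
    [0.028,0.03,0.015,0,0,-0.024],
    [0.028,0.03,0.01,0,0,-0.024],
    [0.028,0.03,0.005,0,0,-0.024],
    [0.028,0.03,0.0,0,0,-0.024]
  ],
  "gripper": 1
}}

```text
clock: 0.78
tool_pos: [0.3481, -0.4121, 0.273]
tcp_rot: [0.993, 0.116, 0.0, 0.0]
wrist_force: [0.2, -0.2, -0.2]
opening: 0.0879
```

{"api": "send_rows", "payload": {
  "increments": [
    [0.028,0.03,0,0,0,-0.024],
    [0.028,0.03,0,0,0,-0.024],
    [0.028,0.03,0,0,0,-0.024],
    [0.026,0.03,0,0,0,-0.024],
    [0,0,0,0,0,0]
  ]
}}

```text
clock: 1.4
tool_pos: [0.4586, -0.2911, 0.2721]
tcp_rot: [0.998, 0.07, -0.0, -0.0]
wrist_force: [-0.1, 0.2, -0.1]
opening: 0.0873
```

Run:
```python
from h import *
o=observe();print(o["clock"],o["tool_pos"],o["tcp_rot"],o["q"])
K,E=cal("wrist");print("cam",-E[:3,:3].T@E[:3,3])
im=optics.camera("wrist");cv2.imwrite("pics/w1.png",im);np.savez("w1.npz",K=K,E=E)
print(proj("wrist",(.487,-.264,.189)))
t=optics.camera("top");crop(t,320,190,460,300,5,"pics/t1.png")
```

```text
1.4 [ 0.4585574  -0.291137    0.27214895] [ 9.97530271e-01  7.02361280e-02 -1.72419952e-04 -4.63402962e-04] [-6.28635545e-01 -4.54231722e-02  1.28126800e+00  5.16478305e-04
  1.90660808e+00  8.01742745e-01]
cam [ 0.5340545  -0.28128623  0.43442842]
[249.50783865 177.77263073]
```

View pics/w1.png

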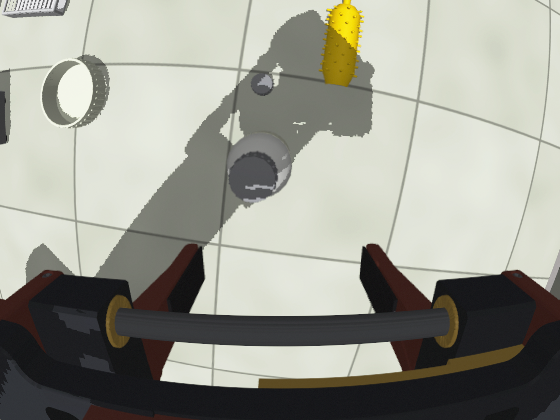

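Run:
```python
from h import *
z=np.load("w1.npz");KE=(z["K"],z["E"])
im=cv2.imread("pics/w1.png")
a=cv2.resize(im[125:210,215:305],None,fx=6,fy=6,interpolation=2)
b=cv2.resize(im[45:130,30:120],None,fx=6,fy=6,interpolation=2)[:, :]
# overlay predicted cap top circle at candidates
for c,col in(((.487,-.264),(0,0,255)),):
    pts=[proj("wrist",(c[0]+.019*np.cos(t),c[1]+.019*np.sin(t),.189),KE) for t in np.linspace(0,6.28,40)]
    cv2.polylines(a,[np.int32((np.array(pts)-[215,125]+.5)*6-.5)],True,col,1)
cv2.imwrite("pics/c2.png",cv2.resize(np.hstack([a,b]),(800,378)))
```

```text
(no output)
```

View pics/c2.png

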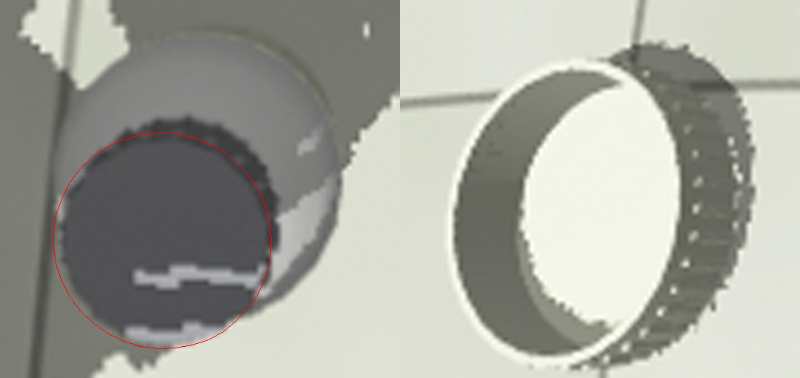

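Run:
```python
from h import *
z=np.load("w1.npz");KE=(z["K"],z["E"])
P=[plane("wrist",30+(x-400)/4.44-.4,45+y/4.44-.4,.042,KE)[:2] for x,y in[(450,228),(682,200),(575,58),(545,367),(480,110),(657,310),(640,88),(478,320)]]
print(P)
P=np.array(P);A=np.c_[2*P,np.ones(len(P))];s=np.linalg.lstsq(A,(P**2).sum(1),rcond=None)[0];print(s[:2],np.sqrt(s[2]+s[0]**2+s[1]**2))
print(plane("top",260.3,235.2,.042),plane("scene",279.4,199.2,.042))
```

```text
[array([0.5467756 , 0.07344345]), array([ 0.55500867, -0.02451241]), array([0.60098737, 0.02541341]), array([0.50182794, 0.02578392]), array([0.58582002, 0.06487836]), array([ 0.52111244, -0.01871136]), array([ 0.59019128, -0.00301826]), array([0.51633273, 0.05708186])]
[0.55142607 0.02451098] 0.04987914683009342
[0.55053659 0.02762546 0.042     ] [0.55453698 0.02358818 0.042     ]
```

{"api": "send_rows", "payload": {
  "increments": [
    [0.0285,0.026,0,0,0,0],
    [0,0,-0.03,0,0,0],
    [0,0,-0.03,0,0,0],
    [0,0,-0.024,0,0,0],
    [0,0,0,0,0,0]
  ]
}}

```text
clock: 2.12
tool_pos: [0.4842, -0.2676, 0.1862]
tcp_rot: [0.998, 0.068, -0.002, -0.001]
wrist_force: [0.0, 0.8, 0.5]
opening: 0.088
```

Run:
```python
from h import *
o=observe();print(o["clock"],o["tool_pos"],o["tcp_rot"],o["q"])
KE=cal("wrist");im=optics.camera("wrist")
for r in(.019,.013):
    pts=[proj("wrist",(.487+r*np.cos(t),-.265+r*np.sin(t),.189),KE) for t in np.linspace(0,6.28,40)]
    cv2.polylines(im,[np.int32(pts)],True,(0,0,255),1)
cv2.imwrite("pics/w2.png",im)
```

```text
2.125 [ 0.48415824 -0.26760454  0.18619378] [ 0.99771536  0.06751778 -0.00195956 -0.00125139] [-5.66237781e-01 -3.50009962e-02  1.42348856e+00 -3.09666815e-04
  1.75774521e+00  8.69362966e-01]
```

View pics/w2.png

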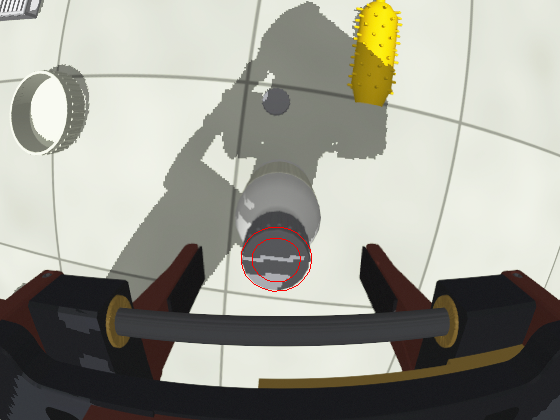

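{"api": "send_rows", "payload": {
  "increments": [
    [0.002,0.002,-0.014,0,0,0],
    [0,0,-0.014,0,0,0],
    [0,0,0,0,0,0],
    [0,0,0,0,0,0]
  ]
}}

```text
clock: 2.68
tool_pos: [0.4878, -0.265, 0.1608]
tcp_rot: [0.998, 0.068, 0.0, 0.0]
wrist_force: [-0.8, 0.2, 0.3]
opening: 0.0877
```

{"api": "send_rows", "payload": {
  "increments": [
    [0,0,-0.002,0,0,0],
    [0,0,0,0,0,0],
    [0,0,0,0,0,0],
    [0,0,0,0,0,0],
    [0,0,0,0,0,0]
  ],
  "gripper": 0,
  "force": 8
}}

```text
clock: 3.3
tool_pos: [0.4878, -0.2651, 0.1587]
tcp_rot: [0.998, 0.068, 0.0, 0.0]
wrist_force: [0.7, -0.1, -0.1]
opening: 0.0414
```

{"api": "send_rows", "payload": {
  "increments": [
    [0,0,0,0,0,0],
    [0,0,0,0,0,0]
  ]
}}

```text
clock: 3.55
tool_pos: [0.4878, -0.265, 0.1586]
tcp_rot: [0.998, 0.068, -0.0, -0.0]
wrist_force: [0.5, 0.1, 0.6]
opening: 0.0381
```

Gripped at 38 mm. Lift slowly straight up.

{"api": "send_rows", "payload": {
  "increments": [
    [0,0,0.005,0,0,0],
    [0,0,0.01,0,0,0],
    [0,0,0.01,0,0,0],
    [0,0,0.012,0,0,0],
    [0,0,0.015,0,0,0]
  ]
}}

```text
clock: 4.18
tool_pos: [0.4878, -0.2651, 0.2117]
tcp_rot: [0.998, 0.068, 0.0, 0.0]
wrist_force: [0.9, 0.2, 0.2]
opening: 0.0382
```

{"api": "send_rows", "payload": {
  "increments": [
    [0,0,0.015,0,0,0],
    [0,0,0.01,0,0,0],
    [0,0,0,0,0,0]
  ]
}}

```text
clock: 4.55
tool_pos: [0.4882, -0.2653, 0.2369]
tcp_rot: [0.998, 0.068, 0.001, 0.001]
wrist_force: [-1.0, -0.2, -0.6]
opening: 0.0379
```

Run:
```python
from h import *
o=observe();print(o["clock"],o["tool_pos"],o["opening"])
cv2.imwrite("pics/w3.png",optics.camera("wrist"))
s=optics.camera("scene");crop(s,60,120,260,270,3.5,"pics/s3.png")
```

```text
4.55 [ 0.48815189 -0.26526542  0.23687668] 0.03790717887994138
```

View pics/w3.png

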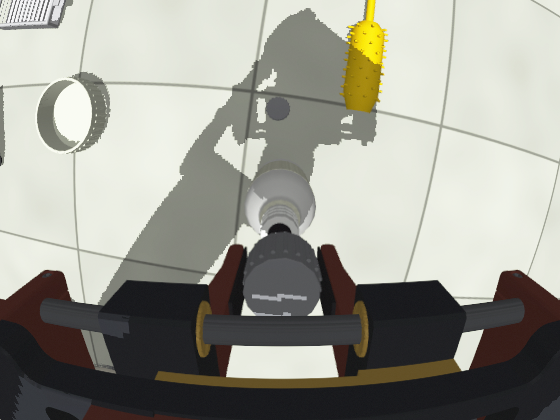

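View pics/s3.png

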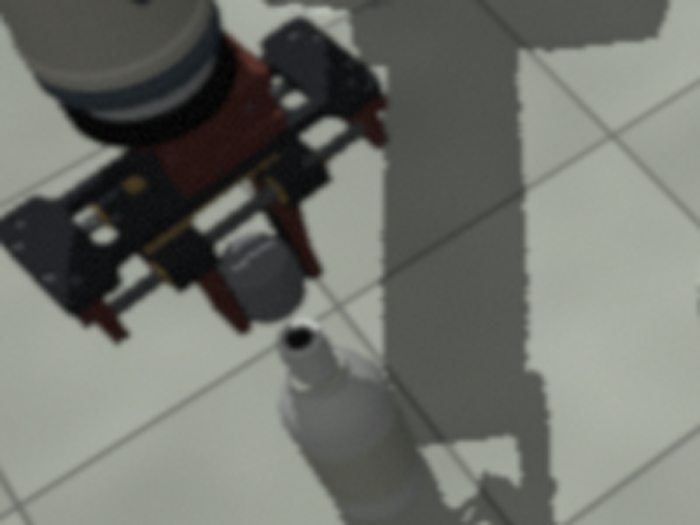

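{"api": "send_rows", "payload": {
  "increments": [
    [0.008,0.03,0,0,0,0],
    [0.008,0.04,0,0,0,0],
    [0.008,0.04,0,0,0,0],
    [0.008,0.04,0,0,0,0],
    [0.008,0.04,0,0,0,0]
  ]
}}

```text
clock: 5.28
tool_pos: [0.5276, -0.0737, 0.2347]
tcp_rot: [0.998, 0.068, -0.001, -0.0]
wrist_force: [-0.2, 0.9, -0.2]
opening: 0.038
```

{"api": "send_rows", "payload": {
  "increments": [
    [0.008,0.04,-0.01,0,0,0],
    [0.008,0.04,-0.03,0,0,0],
    [0.008,0.02,-0.04,0,0,0],
    [0,0,-0.04,0,0,0],
    [0,0,-0.03,0,0,0]
  ]
}}

```text
clock: 5.9
tool_pos: [0.5506, 0.0255, 0.0824]
tcp_rot: [0.998, 0.069, -0.002, -0.0]
wrist_force: [-0.1, -0.4, 0.7]
opening: 0.0378
```

{"api": "send_rows", "payload": {
  "increments": [
    [0,0,0,0,0,0],
    [0,0,0,0,0,0]
  ]
}}

```text
clock: 6.15
tool_pos: [0.5522, 0.0249, 0.0867]
tcp_rot: [0.998, 0.068, 0.001, 0.0]
wrist_force: [-0.4, 0.3, 0.5]
opening: 0.0379
```

Run:
```python
from h import *
o=observe();print(o["clock"],o["tool_pos"],o["opening"])
KE=cal("wrist");im=optics.camera("wrist")
for r in(.05,.046):
    pts=[proj("wrist",(.552+r*np.cos(t),.025+r*np.sin(t),.042),KE) for t in np.linspace(0,6.28,60)]
    cv2.polylines(im,[np.int32(pts)],True,(0,0,255),1)
cv2.imwrite("pics/w4.png",im)
```

```text
6.15 [0.55220798 0.02486679 0.08673795] 0.03792644734261278
```

View pics/w4.png

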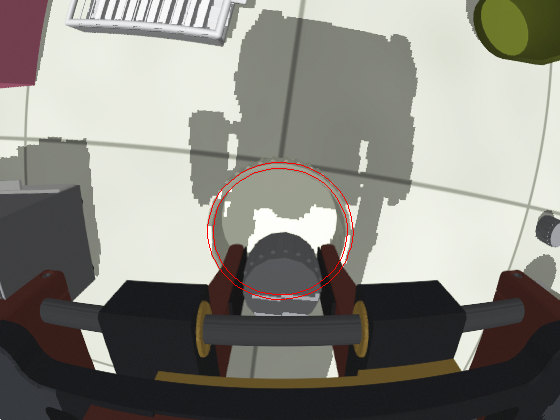

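{"api": "send_rows", "payload": {
  "increments": [
    [0,0,-0.025,0,0,0],
    [0,0,-0.025,0,0,0],
    [0,0,-0.02,0,0,0],
    [0,0,-0.003,0,0,0],
    [0,0,0,0,0,0]
  ]
}}

```text
clock: 6.82
tool_pos: [0.5523, 0.0249, 0.0135]
tcp_rot: [0.998, 0.068, 0.001, 0.0]
wrist_force: [-0.3, -0.0, 0.2]
opening: 0.038
```

{"api": "send_rows", "payload": {
  "increments": [
    [0,0,-0.003,0,0,0],
    [0,0,0,0,0,0],
    [0,0,0,0,0,0]
  ]
}}

```text
clock: 7.2
tool_pos: [0.552, 0.0249, 0.01]
tcp_rot: [0.998, 0.068, 0.0, 0.0]
wrist_force: [-0.3, -0.7, 0.1]
opening: 0.0382
```

{"api": "send_rows", "payload": {
  "increments": [
    [0,0,0,0,0,0],
    [0,0,0,0,0,0],
    [0,0,0,0,0,0]
  ],
  "gripper": 0.58
}}

```text
clock: 7.58
tool_pos: [0.5518, 0.0249, 0.0097]
tcp_rot: [0.998, 0.068, 0.0, 0.0]
wrist_force: [0.1, -0.4, -0.5]
opening: 0.0506
```

{"api": "send_rows", "payload": {
  "increments": [
    [0,0,0.02,0,0,0],
    [0,0,0.03,0,0,0],
    [0,0,0.05,0,0,0],
    [0,0,0.06,0,0,0],
    [0,0,0.06,0,0,0]
  ]
}}

```text
clock: 8.2
tool_pos: [0.5515, 0.025, 0.2332]
tcp_rot: [0.998, 0.068, 0.001, 0.0]
wrist_force: [1.4, -0.8, -0.9]
opening: 0.051
```

Run:
```python
from h import *
o=observe();print(o["clock"],o["tool_pos"],o["opening"])
cv2.imwrite("pics/w5.png",optics.camera("wrist"))
```

```text
8.2 [0.55147794 0.02495412 0.23324762] 0.051016591346105596
```

View pics/w5.png

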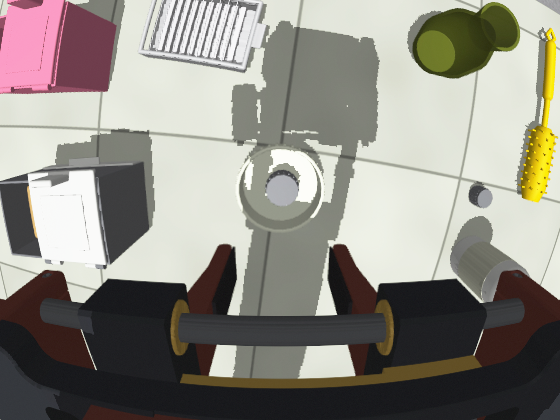

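{"api": "send_rows", "payload": {
  "increments": [
    [-0.01,0.045,0.005,0,0,0],
    [-0.01,0.045,0.005,0,0,0],
    [-0.01,0.045,0.005,0,0,0],
    [-0.01,0.045,0.005,0,0,0],
    [-0.01,0.04,0,0,0,0]
  ]
}}

```text
clock: 8.88
tool_pos: [0.5014, 0.2465, 0.2517]
tcp_rot: [0.998, 0.069, 0.001, -0.0]
wrist_force: [-0.0, -1.0, 0.7]
opening: 0.051
```

{"api": "send_rows", "payload": {
  "increments": [
    [0,0,0,0,0,0],
    [0,0,0,0,0,0]
  ]
}}

```text
clock: 9.12
tool_pos: [0.5019, 0.2445, 0.2504]
tcp_rot: [0.998, 0.068, 0.0, 0.0]
wrist_force: [0.1, -0.6, 0.7]
opening: 0.0508
```

Run:
```python
from h import *
o=observe();print(o["clock"],o["tool_pos"],o["opening"],o["q"])
K,E=cal("wrist");im=optics.camera("wrist");cv2.imwrite("pics/w6.png",im);np.savez("w6.npz",K=K,E=E)
print(-E[:3,:3].T@E[:3,3],proj("wrist",(.557,.25,.1555),(K,E)))
```

```text
9.125 [0.5019105  0.24450905 0.25041162] 0.05083744612981445 [ 3.92721819e-01 -1.48411604e-02  1.29004659e+00 -5.64184246e-04
  1.86553026e+00  1.82642689e+00]
[0.57720616 0.25425699 0.41277764] [283.34440809 147.45900552]
```

View pics/w6.png

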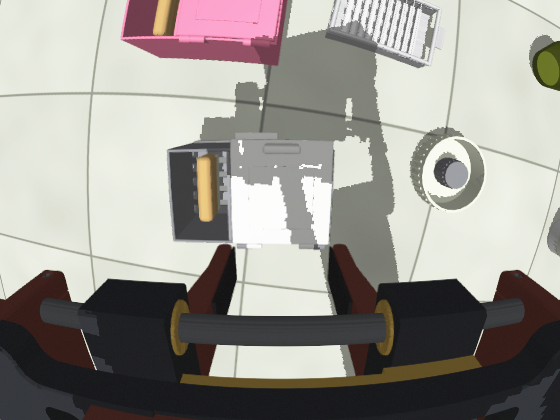

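Run:
```python
from h import *
im=cv2.imread("pics/w6.png")
a=cv2.resize(im[130:255,220:345],None,fx=6,fy=6,interpolation=2)[:600]
cv2.imwrite("pics/c3.png",a)
b=cv2.resize(im[130:255,220:345],None,fx=6,fy=6,interpolation=2)[-600:]
```

```text
(no output)
```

View pics/c3.png

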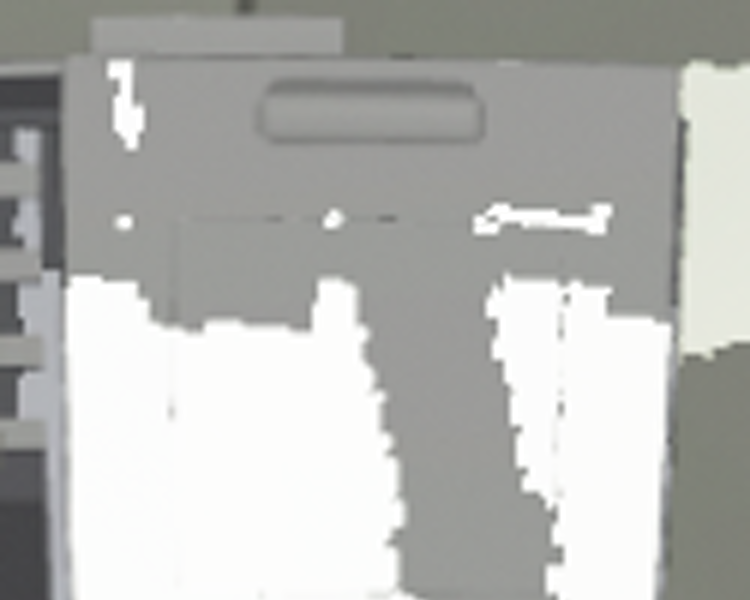

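Run:
```python
from h import *
z=np.load("w6.npz");KE=(z["K"],z["E"])
g=lambda x,y,h:plane("wrist",220+x/6-.42,130+y/6-.42,h,KE)
for n,p in dict(tabC=(371,120,.1555),tabL=(258,118,.1555),tabR=(485,122,.1555),tabF=(371,97,.1555),tabB=(371,143,.1555),FL=(65,57,.1255),FR=(678,67,.1255),RM=(660,600,.1255),LM=(72,600,.1255)).items():print(n,g(*p))
```

```text
tabC [0.55511771 0.25127759 0.1555    ]
tabL [0.55340535 0.26606013 0.1555    ]
tabR [0.55695928 0.23637539 0.1555    ]
tabF [0.55814167 0.25169436 0.1555    ]
tabB [0.55208756 0.25085999 0.1555    ]
FL [0.55614679 0.29695286 0.1255    ]
FR [0.56701095 0.20722007 0.1255    ]
RM [0.48500564 0.19587014 0.1255    ]
LM [0.47240642 0.28726166 0.1255    ]
```

{"api": "send_rows", "payload": {
  "increments": [
    [0.027,0.004,0,0,0,-0.015],
    [0.026,0.003,-0.01,0,0,0],
    [0,0,-0.04,0,0,0],
    [0,0,-0.03,0,0,0],
    [0,0,-0.015,0,0,0]
  ]
}}

```text
clock: 9.8
tool_pos: [0.5546, 0.2503, 0.1526]
tcp_rot: [0.998, 0.06, -0.001, 0.001]
wrist_force: [-0.4, -0.2, 0.4]
opening: 0.0508
```

{"api": "send_rows", "payload": {
  "increments": [
    [0,0,-0.01,0,0,0],
    [0,0,-0.011,0,0,0],
    [0,0,0,0,0,0],
    [0,0,0,0,0,0]
  ]
}}

```text
clock: 10.3
tool_pos: [0.5551, 0.2521, 0.1345]
tcp_rot: [0.998, 0.061, 0.001, -0.0]
wrist_force: [0.6, -0.6, -0.3]
opening: 0.0509
```

Run:
```python
from h import *
o=observe();print(o["clock"],o["tool_pos"],o["opening"],o["q"],o["wrist_force"])
im=optics.camera("wrist");crop(im,150,130,420,330,2.9,"pics/w7.png")
```

```text
10.3 [0.5551016  0.25210639 0.1345204 ] 0.050899694438709155 [3.70505663e-01 1.15925077e-01 1.35978231e+00 1.31386949e-05
 1.66461134e+00 1.81942079e+00] [ 0.5559929  -0.64159526 -0.31092943]
```

View pics/w7.png

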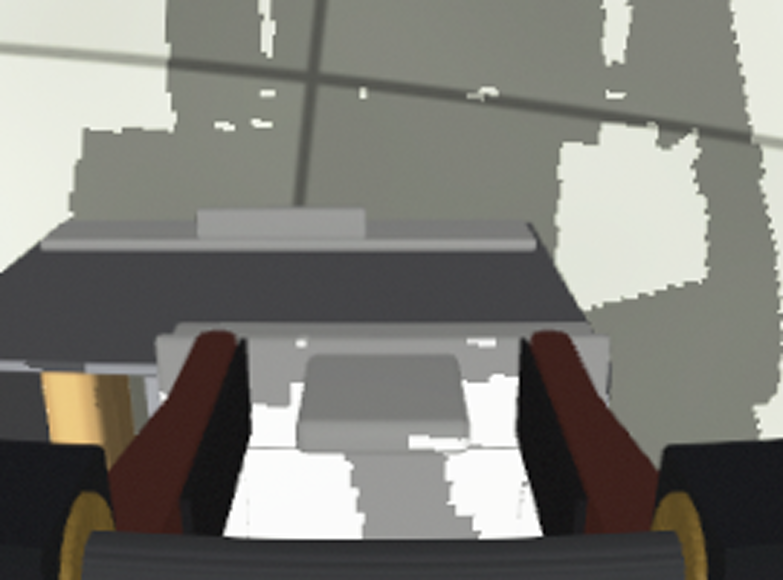

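{"api": "send_rows", "payload": {
  "increments": [
    [0,0,-0.004,0,0,0],
    [0,0,0,0,0,0]
  ]
}}

```text
clock: 10.6
tool_pos: [0.5547, 0.252, 0.1294]
tcp_rot: [0.998, 0.061, -0.0, 0.0]
wrist_force: [0.2, -0.3, 0.4]
opening: 0.0508
```

{"api": "send_rows", "payload": {
  "increments": [
    [0,0,0,0,0,0],
    [0,0,0,0,0,0],
    [0,0,0,0,0,0]
  ],
  "gripper": 0,
  "force": 20
}}

```text
clock: 10.98
tool_pos: [0.5548, 0.2521, 0.1297]
tcp_rot: [0.998, 0.061, 0.0, -0.0]
wrist_force: [0.4, 0.5, 0.3]
opening: 0.0297
```

{"api": "send_rows", "payload": {
  "increments": [
    [0,0,0,0,0,0],
    [0,0,0,0,0,0]
  ]
}}

```text
clock: 11.22
tool_pos: [0.5548, 0.2521, 0.1297]
tcp_rot: [0.998, 0.061, 0.0, -0.0]
wrist_force: [0.8, 0.3, -0.1]
opening: 0.0299
```

Run:
```python
import numpy as np
c,s=np.cos(.122),np.sin(.122)
p=lambda f:np.array([(.0935*np.cos(f)-.0082*np.sin(f)),(.0935*np.sin(f)+.0082*np.cos(f))])
F=np.arange(21)*.0525
for a,b in zip(F[:-1],F[1:]):
    d=p(b)-p(a);print([round(x,4) for x in(d[0]*c,d[0]*s,d[1])])
print(.0525*np.array([s,-c]))
```

```text
[np.float64(-0.0006), np.float64(-0.0001), np.float64(0.0049)]
[np.float64(-0.0008), np.float64(-0.0001), np.float64(0.0049)]
[np.float64(-0.0011), np.float64(-0.0001), np.float64(0.0048)]
[np.float64(-0.0013), np.float64(-0.0002), np.float64(0.0047)]
[np.float64(-0.0016), np.float64(-0.0002), np.float64(0.0047)]
[np.float64(-0.0018), np.float64(-0.0002), np.float64(0.0046)]
[np.float64(-0.002), np.float64(-0.0002), np.float64(0.0045)]
[np.float64(-0.0023), np.float64(-0.0003), np.float64(0.0044)]
[np.float64(-0.0025), np.float64(-0.0003), np.float64(0.0042)]
[np.float64(-0.0027), np.float64(-0.0003), np.float64(0.0041)]
[np.float64(-0.0029), np.float64(-0.0004), np.float64(0.004)]
[np.float64(-0.0031), np.float64(-0.0004), np.float64(0.0038)]
[np.float64(-0.0033), np.float64(-0.0004), np.float64(0.0036)]
[np.float64(-0.0035), np.float64(-0.0004), np.float64(0.0034)]
[np.float64(-0.0037), np.float64(-0.0004), np.float64(0.0033)]
[np.float64(-0.0038), np.float64(-0.0005), np.float64(0.0031)]
[np.float64(-0.004), np.float64(-0.0005), np.float64(0.0029)]
[np.float64(-0.0041), np.float64(-0.0005), np.float64(0.0026)]
[np.float64(-0.0043), np.float64(-0.0005), np.float64(0.0024)]
[np.float64(-0.0044), np.float64(-0.0005), np.float64(0.0022)]
[ 0.00638912 -0.05210978]
```

{"api": "send_rows", "payload": {
  "increments": [
    [-0.0006,-0.0001,0.0049,0.0064,-0.0521,0],
    [-0.0008,-0.0001,0.0049,0.0064,-0.0521,0],
    [-0.0011,-0.0001,0.0048,0.0064,-0.0521,0],
    [-0.0013,-0.0002,0.0047,0.0064,-0.0521,0],
    [-0.0016,-0.0002,0.0047,0.0064,-0.0521,0]
  ]
}}

```text
clock: 11.85
tool_pos: [0.5495, 0.2514, 0.1539]
tcp_rot: [0.989, 0.06, 0.132, -0.008]
wrist_force: [0.6, 2.0, -1.7]
opening: 0.0299
```

{"api": "send_rows", "payload": {
  "increments": [
    [-0.0018,-0.0002,0.0046,0.0064,-0.0521,0],
    [-0.002,-0.0002,0.0045,0.0064,-0.0521,0],
    [-0.0023,-0.0003,0.0044,0.0064,-0.0521,0],
    [-0.0025,-0.0003,0.0042,0.0064,-0.0521,0],
    [-0.0027,-0.0003,0.0041,0.0064,-0.0521,0]
  ]
}}

```text
clock: 12.48
tool_pos: [0.5381, 0.2501, 0.1758]
tcp_rot: [0.964, 0.059, 0.26, -0.016]
wrist_force: [1.0, 1.4, -1.5]
opening: 0.0299
```

Run:
```python
from h import *
from scipy.spatial.transform import Rotation as R
o=observe();print(o["clock"],o["tool_pos"],o["opening"],o["q"],o["wrist_force"],R.from_quat(o["tcp_rot"]).as_matrix()[:,2])
cv2.imwrite("pics/w8.png",optics.camera("wrist"))
crop(optics.camera("scene"),260,40,440,200,3.7,"pics/s8.png")
```

```text
12.475 [0.53809009 0.25006306 0.17578813] 0.029928837848164882 [ 0.48169162 -0.37978137  1.82387133 -0.19023578  1.20456142  1.95418799] [ 0.99589029  1.39124021 -1.4539315 ] [ 0.49927836  0.06178517 -0.86423591]
```

View pics/w8.png

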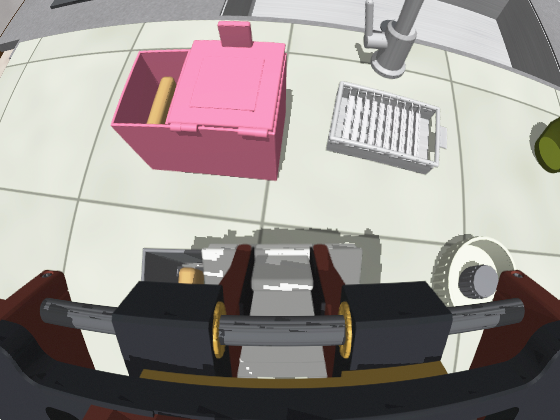

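View pics/s8.png

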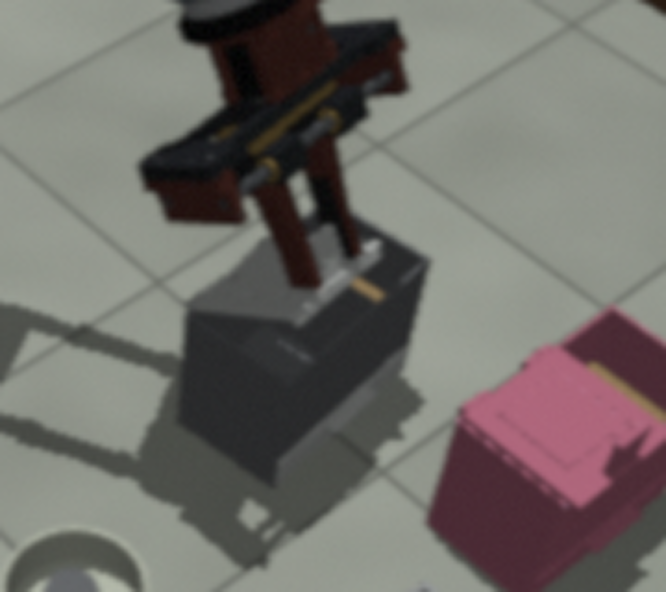

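{"api": "send_rows", "payload": {
  "increments": [
    [-0.0029,-0.0004,0.004,0.0064,-0.0521,0],
    [-0.0031,-0.0004,0.0038,0.0064,-0.0521,0],
    [-0.0033,-0.0004,0.0036,0.0064,-0.0521,0],
    [-0.0035,-0.0004,0.0034,0.0064,-0.0521,0],
    [-0.0037,-0.0004,0.0033,0.0064,-0.0521,0]
  ]
}}

```text
clock: 13.2
tool_pos: [0.5217, 0.248, 0.1938]
tcp_rot: [0.922, 0.056, 0.383, -0.024]
wrist_force: [0.1, 0.7, -1.0]
opening: 0.03
```

Run:
```python
from h import *
from scipy.spatial.transform import Rotation as R
o=observe();print(o["clock"],o["tool_pos"],o["opening"],o["q"],o["wrist_force"],R.from_quat(o["tcp_rot"]).as_matrix()[:,2])
```

```text
13.2 [0.52165948 0.24801977 0.19375643] 0.03004758043871318 [ 0.5714186  -0.62073746  2.05537194 -0.37347036  1.0037418   2.10672204] [ 0.13392059  0.70353471 -1.00052473] [ 0.70373797  0.08661462 -0.70516011]
```

Run:
```python
import numpy as np
c,s=np.cos(.122),np.sin(.122)
def p(f,t):
    g=np.array([.0935*np.cos(f)-.0272*np.sin(f),.0935*np.sin(f)+.0272*np.cos(f)])
    return g+.019*np.array([np.sin(t),-np.cos(t)])
F=.789+np.arange(6)*.0525;T=.789+np.arange(6)*.0263
for i in range(5):
    d=p(F[i+1],T[i+1])-p(F[i],T[i]);print([round(float(x),4) for x in(d[0]*c,d[0]*s,d[1])])
print(p(F[-1],T[-1]), .462+p(F[-1],T[-1])[0]*c,.24+p(F[-1],T[-1])[0]*s)
```

```text
[-0.0042, -0.0005, 0.0027]
[-0.0043, -0.0005, 0.0025]
[-0.0044, -0.0005, 0.0022]
[-0.0045, -0.0006, 0.002]
[-0.0046, -0.0006, 0.0017]
[0.03790918 0.08316927] 0.4996274122880686 0.24461345593598935
```

{"api": "send_rows", "payload": {
  "increments": [
    [-0.0042,-0.0005,0.0027,0.0032,-0.0261,0],
    [-0.0043,-0.0005,0.0025,0.0032,-0.0261,0],
    [-0.0044,-0.0005,0.0022,0.0032,-0.0261,0],
    [-0.0045,-0.0006,0.002,0.0032,-0.0261,0],
    [-0.0046,-0.0006,0.0017,0.0032,-0.0261,0]
  ]
}}

```text
clock: 13.82
tool_pos: [0.4994, 0.2452, 0.205]
tcp_rot: [0.894, 0.054, 0.443, -0.027]
wrist_force: [2.4, 1.3, -0.9]
opening: 0.0297
```

{"api": "send_rows", "payload": {
  "increments": [
    [0,0,0,0,0,0],
    [0,0,0,0,0,0]
  ]
}}

```text
clock: 14.08
tool_pos: [0.4996, 0.2453, 0.2048]
tcp_rot: [0.895, 0.055, 0.443, -0.027]
wrist_force: [2.4, 1.8, -0.8]
opening: 0.0301
```

Run:
```python
from h import *
from scipy.spatial.transform import Rotation as R
o=observe();print(o["clock"],o["tool_pos"],o["opening"],o["q"],o["wrist_force"],o["wrist_torque"],R.from_quat(o["tcp_rot"]).as_matrix()[:,2])
cv2.imwrite("pics/w9.png",optics.camera("wrist"))
im=optics.camera("scene");cv2.imwrite("pics/s9f.png",im);crop(im,260,40,440,200,3.7,"pics/s9.png")
im=optics.camera("top");cv2.imwrite("pics/t9.png",im)
```

```text
14.075 [0.49955249 0.24527477 0.20480366] 0.03012142365620149 [ 0.64588957 -0.77519656  2.18583115 -0.51099855  0.9484771   2.22410822] [ 2.35365313  1.844643   -0.84329892] [ 0.05451695 -0.01692482  0.20603584] [ 0.7889803   0.09708475 -0.60669979]
```

View pics/w9.png

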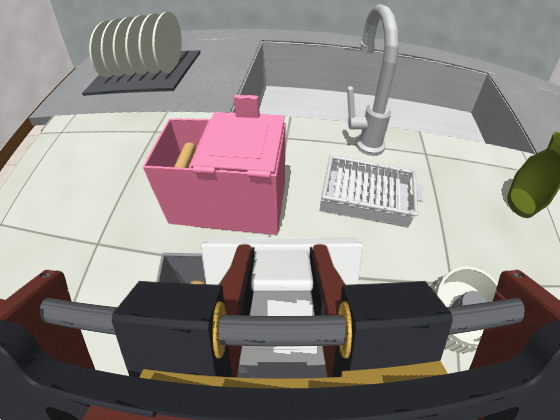

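View pics/s9.png

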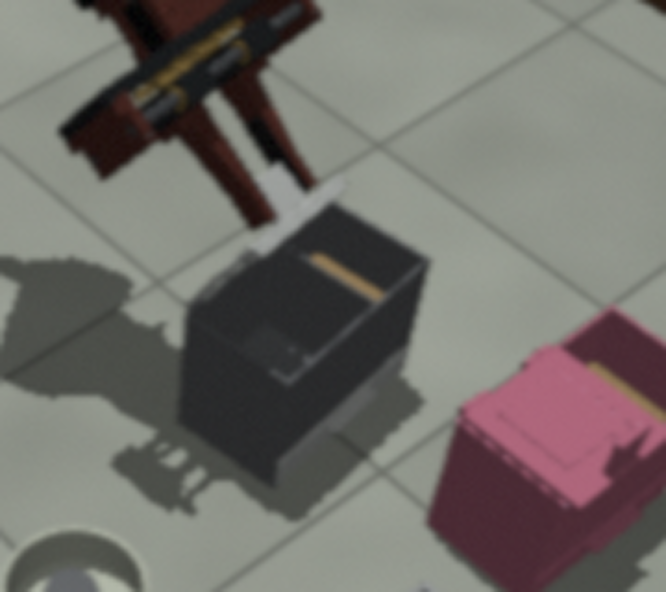

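View pics/t9.png

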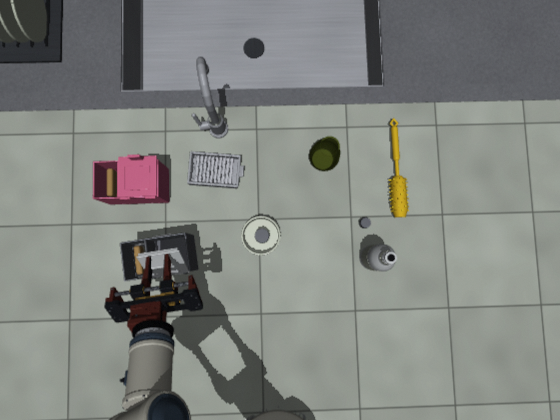

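Run:
```python
from h import *
c,s=np.cos(.122),np.sin(.122);X=np.array([c,s,0]);Y=np.array([-s,c,0]);H=np.array([.462,.240,.1215])
im=cv2.imread("pics/w9.png")[225:300,190:380];cv2.imwrite("pics/c9.png",cv2.resize(im,None,fx=4,fy=4,interpolation=2))
KW,KS=cal("wrist"),cal("scene")
for f in(.9,1.0,1.05,1.1,1.2):
    q=lambda a,y,h:H+X*(a*np.cos(f)-h*np.sin(f))+Y*y+np.array([0,0,a*np.sin(f)+h*np.cos(f)])
    print(f,[ (proj("wrist",q(a,y,h),KW)).round(1).tolist() for a,y,h in((98.5e-3,.046,.004),(98.5e-3,-.046,.004),(93.5e-3,0,.034))],[proj("scene",q(a,y,h),KS).round(1).tolist() for a,y,h in((98.5e-3,.046,.002),(98.5e-3,-.046,.002))])
```

```text
0.9 [[205.0, 236.3], [358.2, 236.3], [281.5, 265.5]] [[355.9, 91.3], [331.0, 111.9]]
1.0 [[201.4, 243.4], [361.8, 243.4], [281.5, 280.4]] [[353.5, 87.9], [328.5, 108.4]]
1.05 [[199.5, 247.8], [363.7, 247.8], [281.5, 288.8]] [[352.3, 86.2], [327.1, 106.7]]
1.1 [[197.6, 252.7], [365.5, 252.7], [281.5, 297.8]] [[350.9, 84.6], [325.7, 105.0]]
1.2 [[193.8, 264.4], [369.3, 264.4], [281.5, 317.2]] [[348.1, 81.5], [322.8, 101.8]]
```

View pics/c9.png

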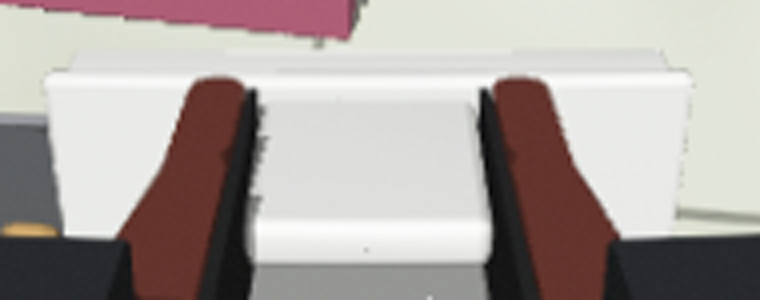

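{"api": "send_rows", "payload": {
  "increments": [
    [-0.0015,-0.0002,0.0004,0,0,0],
    [-0.0013,-0.0002,0.0004,0,0,0],
    [0,0,0,0,0,0],
    [0,0,0,0,0,0],
    [0,0,0,0,0,0]
  ]
}}

```text
clock: 14.85
tool_pos: [0.4968, 0.2449, 0.2054]
tcp_rot: [0.895, 0.055, 0.443, -0.027]
wrist_force: [3.6, 2.7, -0.1]
opening: 0.0298
```

Run:
```python
from h import *
o=observe();print(o["clock"],o["tool_pos"],o["opening"],o["q"],o["qvel"].round(4),o["wrist_force"])
c,s=np.cos(.122),np.sin(.122);X=np.array([c,s,0]);Y=np.array([-s,c,0]);H=np.array([.462,.240,.1215])
KW=cal("wrist");im=optics.camera("wrist")
cv2.imwrite("pics/c10.png",cv2.resize(im[225:300,190:380],None,fx=4,fy=4,interpolation=2))
for f in(1.0,1.05,1.1):
    q=lambda a,y,h:H+X*(a*np.cos(f)-h*np.sin(f))+Y*y+np.array([0,0,a*np.sin(f)+h*np.cos(f)])
    print(f,[ ((proj("wrist",q(a,y,h),KW)-[190,225])*4).round(0).tolist() for a,y,h in((98.5e-3,.046,.004),(98.5e-3,-.046,.004),(97e-3,0,.034),(90e-3,0,.034))])
```

```text
14.85 [0.49680089 0.24489457 0.20542747] 0.02982283581295889 [ 0.6503529  -0.78381017  2.18933766 -0.51266282  0.95514719  2.22572202] [ 0.0012  0.0027 -0.0006  0.0003 -0.001  -0.0006] [ 3.59426858  2.69833711 -0.12054311]
1.0 [[49.0, 59.0], [683.0, 59.0], [366.0, 178.0], [366.0, 226.0]]
1.05 [[42.0, 76.0], [691.0, 76.0], [366.0, 212.0], [366.0, 258.0]]
1.1 [[34.0, 95.0], [698.0, 95.0], [366.0, 248.0], [366.0, 292.0]]
```

View pics/c10.png

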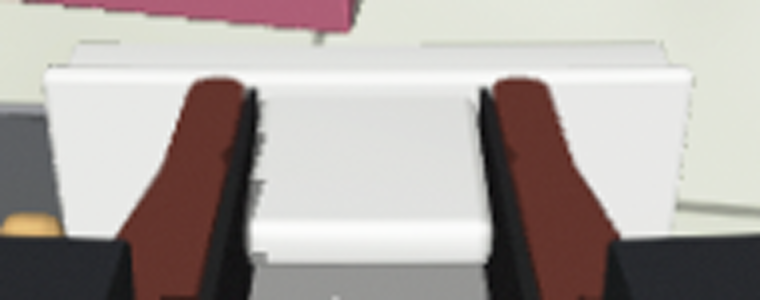

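Run:
```python
from cell import ticket
print(ticket.close_job())
```

```text
the job is handed in; nothing more can be done
None
```

The cap is off the bottle and standing in the ramekin, and the gripper is holding the caddy lid at about 60 degrees open. I handed the job in at 14.9 s.

- **Cap:** I lifted the larger cap straight up, lowered it into the ramekin and let go of it there. The camera shows it upright near the middle of the ramekin. The bottle is still standing in its place.
- **Lid:** I pinched the tab across its width with 20 N and followed the hinge arc up. For the last 15 degrees I tilted the tool less than the lid, because joint 2 was getting close to its limit.
- **Last checks:**
  - The lid angle is about 1.03 rad from its front edge and 1.06 rad from the tab. They disagree slightly, on either side of the 1.05 target.
  - The arm is still, the finger opening is 29.8 mm on the 30 mm tab, and the wrist force is about 4.5 N. Joint 2 is at -0.78 against its limit of -0.86.
  - In the last top view, taken just before a final 3 mm lid adjustment, the brush, slicer and vase are where they started.

The scene camera read several millimetres differently from the top camera early on, so I used the wrist camera for the final alignments.

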